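# Pack and snap shut two camping flavour kits

## Task

Make up the two camping kits. The porridge kit goes in the yellow case: the honey jar and the spice jar with the brown cap; the egg kit goes in the blue case: the salt shaker and the spice jar with the green cap. Stand each jar upright on the floor of a pocket of its own, then close both lids and press each down until its front catch has snapped fully shut; leave the spice jar with the white cap and the mug where they stand.

Things in the scene. Friction and masses are not known exactly. Their poses are not given: they have to be found in the camera images.
- honey_jar: Clear jar of honey with a red screw lid, 65 mm across and 100 mm tall, upright. Origin: centre of its underside, z up. 0.3 to 0.6 kg.
- brown_spice: Spice jar with a brown cap (near black at its side, mottled tan on top), 44 mm across and 96 mm tall, upright. Origin: centre of its underside, z up. About 0.11 kg.
- salt_shaker: Grey salt shaker, clear band round its waist, domed perforated top; 44 mm across up to 74 mm, dome 34 mm across above that, 90 mm tall, upright. Origin: centre of its underside, z up. About 0.1 kg.
- green_spice: Spice jar with a green cap, 46 mm across and 106 mm tall, upright. Origin: centre of its underside, z up. About 0.11 kg.
- yellow_case: Fixed yellow case, 114 (x) x 176 (y) x 117 mm high shut. Origin: centre of its underside; x from front to hinge side, z up. Lower half: rim at z 60, walls 4. Grey insert with two 82 x 82 mm pockets, centres x +12, y +43 and -43, floor z 4, for one jar each (any order); cross wall and 24 mm front ledge 38 high. Lid's hinge line: x +57, z 60. Middle of rim front has a sprung catch.
- blue_case: Fixed blue case, 114 (x) x 176 (y) x 117 mm high shut. Origin: centre of its underside; x from front to hinge side, z up. Lower half: rim at z 60, walls 4. Grey insert with two 82 x 82 mm pockets, centres x +12, y +43 and -43, floor z 4, for one jar each (any order); cross wall and 24 mm front ledge 38 high. Lid's hinge line: x +57, z 60. Middle of rim front has a sprung catch.
- yellow_case_lid (a joint): Yellow lid, rad: 0 snapped shut, 1.75 leaning open on its stop. Lid 57 mm deep. Black tab mid front edge, 50 wide: shut, case x -57 to -79, z 60 to 68; lid up, a fin 22 high, 8 thick on its top edge (at 1.57: x 57 to 65, z 174 to 196). Tab swung forward and down past 0.75, it falls within 2 s and rests near 0.07, unlatched, front 8 mm proud. About 6 N down on the tab snaps it to 0.
- blue_case_lid (a joint): Blue lid, rad: 0 snapped shut, 1.75 leaning open on its stop. Lid 57 mm deep. Black tab mid front edge, 50 wide: shut, case x -57 to -79, z 60 to 68; lid up, a fin 22 high, 8 thick on its top edge (at 1.57: x 57 to 65, z 174 to 196). Tab swung forward and down past 0.75, it falls within 2 s and rests near 0.07, unlatched, front 8 mm proud. About 6 N down on the tab snaps it to 0.
- white_spice: Spice jar with a plain off-white cap, 44 mm across and 109 mm tall, upright. Origin: centre of its underside, z up. About 0.11 kg. Belongs to neither kit: it stays where it is.
- mug: Plain white mug of tea, 88 mm across, 127 mm with its handle, 95 mm tall, upright. Origin: centre of its underside, z up. Not part of the job: it stays where it is.
Not all that is in view belongs to the job. What is shaped like the salt_shaker but purple is not meant.

How it is judged (in metres and radians):
At the end, for the whole second after the job is handed in: Honey and brown-capped jar in the yellow case, salt and green-capped jar in the blue one, each between its pocket walls, upright within 0.15 rad, underside at most 12 mm above the case's, at rest; both lids still and under 0.03 rad (snapped) (x of honey_jar in the frame of yellow_case between -0.027 and 0.051 m and y of honey_jar in the frame of yellow_case between -0.083 and 0.083 m and z of honey_jar in the frame of yellow_case between -0.002 and 0.012 m and angle between each of honey_jar, brown_spice, salt_shaker, green_spice's own z axis and vertical below 0.15 rad and linear speed of each of honey_jar, brown_spice, salt_shaker, green_spice below 0.02 m/s and x of brown_spice in the frame of yellow_case between -0.027 and 0.051 m and y of brown_spice in the frame of yellow_case between -0.083 and 0.083 m and z of brown_spice in the frame of yellow_case between -0.002 and 0.012 m and value of joint each of yellow_case_lid, blue_case_lid below 0.03 rad and velocity of joint each of yellow_case_lid, blue_case_lid below 0.05 rad/s and x of salt_shaker in the frame of blue_case between -0.027 and 0.051 m and y of salt_shaker in the frame of blue_case between -0.083 and 0.083 m and z of salt_shaker in the frame of blue_case between -0.002 and 0.012 m and x of green_spice in the frame of blue_case between -0.027 and 0.051 m and y of green_spice in the frame of blue_case between -0.083 and 0.083 m and z of green_spice in the frame of blue_case between -0.002 and 0.012 m); the robot touches nothing.
It fails at once if the white-capped jar is moved over 25 mm or tipped (distance of white_spice from where it was at the start of the episode above 0.025 m or angle between white_spice's own z axis and vertical above 0.3 rad).
It fails at once if the mug is moved over 25 mm or tipped (distance of mug from where it was at the start of the episode above 0.025 m or angle between mug's own z axis and vertical above 0.3 rad).
It also fails if it takes over 122 s, if anything falls off the work surface, if the arm or the gripper's body presses on something with over 40 N, if the wrist force passes 120 N, or if a joint passes its speed limit or range.

## Robot

A 6-joint arm with a two-finger parallel gripper is mounted at the origin on a cart in front of the work surface, level with it; the furniture and walls round the work are solid. World frame = base frame: x ahead of the robot, y to its left, z up, the work surface at z = 0. Lengths are in m, angles in degrees, forces in N, time in s.
With the tool pointing down it reaches from about 0.3 to 0.875 m from the base axis. Payload 4.2 kg.
Tool frame: the origin (TCP) lies midway between the tips of the shut fingers; the grasp point (between the pads) lies 19 mm behind it; z points along the fingers, y is the line along which they close (so a half turn about z gives the same grasp; the last joint's range is limited). The gripper opens to 85 mm and grips with 20 to 120 N. Pads are 22 mm wide; open, the fingers measure 114 mm over their backs; the gripper's body (76 mm by 85 mm) begins 54 mm behind the grasp point. The pads swing forward as they close: fully open they stand 13 mm farther back than shut.
Start: joints at [-67.151, 18.312, 89.639, -0, 72.044, -1.146], TCP at [0.234, -0.525, 0.231] pointing down, gripper open.
Joint ranges: [-177.97, 177.97], [-48.28, 115.42], [12.27, 149.76], [-77.06, 257.06], [2.81, 150.46], [-146.56, 146.56]. Speed limits (degrees/s): [147.25, 147.25, 180, 180, 180, 180].

## Interface

Orientations are given as [roll, pitch, yaw] about the fixed x, y, z axes, in that order (R = Rz(yaw) Ry(pitch) Rx(roll)).
In Python, from rig import read_state, read_camera, camera_params, close_job gives the robot as it stands.
- The arm moves only by the shell command python3 -m creep 'ROWS' [OPENING] [FORCE]. ROWS is JSON, a list of rows, each an object with "slide": the shift along the tool's x, y, z in mm, a list of three; "rot": the turn, a rotation vector about the tool's x, y, z in degrees, a list of three. A call has 1 to 12 rows; each row is the pose to reach, as a shift and turn from the pose commanded when the call began, along the tool's axes at that moment; what a row does not reach only later rows make up. A row lasts 1/12 s, in which the tool goes at most 41.7 mm and 7.16 degrees, less where a joint would pass 70% of its speed; a pose out of reach is approached as far as the arm can. A call with a gripper value outside its range is refused whole. OPENING is the opening, from 0 (shut) to 1 (fully open), set as the call begins (- or left out, the last holds). The fingers move at their own pace and stop on an object; FORCE is the grip in N (left out, the last holds). Time passes only in rows, so rows that repeat a pose let the fingers close. It gives the time, the measured TCP pose, the force, the opening and the grip force at its end, in the units of the state.
- read_state(): the state, without advancing time (a new reading comes with each control period).
- read_camera(name): name is "scene" or "top" or "wrist"; returns the picture (480x640x3 uint8, blue, green, red); there is no depth.
- camera_params(name): a dict with "fx", "fy", "cx", "cy" (pixels), "world_to_cam" (4x4, takes a point from world to camera coordinates). Camera axes: x right, y up, looking along -z (the intrinsics and any distortion apply to the point x, -y, -z); pixel columns grow to the right and rows downward; lengths in m; the calibration is good to about 2 mm. A picture is of the moment at which its call begins: read the wrist's pose just before it. camera_params takes no time and is no camera call; for the wrist camera it gives the pose at the moment of the call.
- close_job(): hands the job in; it is judged then, once.
The state is a dict: "time": time; "q": joint angles; "qd": joint speeds; "joint_torque": joint torques, N m; "eef_pos": TCP position; "tool_rot": TCP orientation; "wrist_force": force on the tool from outside, world axes, zero at the start; "moment": the same for the moment, N m; "finger_gap": finger opening in m; "finger_force": force on a finger pad.
Only numpy, scipy, OpenCV 4.12 (cv2) and the standard library are available. Lean on these libraries where they do the work, as an engineer would, in place of code of your own. Each camera call takes 0.05 s, during which the arm holds its last target. There are 200 camera calls.

## Working session

There is one attempt and no reset: what is moved stays moved. The work goes in short steps, Python scripts to look and compute and a shell command to move; the robot and the scene stay as the last step left them, time stands still between calls to the robot, and variables do not carry over. Pictures are saved under pics/ and viewed, at most 14 in all, crops included, and the job is handed in when it is done.

```bash
mkdir -p pics; ls; python3 - <<'E'
from rig import *
import cv2
s=read_state();print(s)
for n in("scene","top"):
    cv2.imwrite(f"pics/{n}0.png",read_camera(n)); p=camera_params(n);print(n,p)
E
```

```text
pics
{'time': 0.0, 'q': array([-6.71505198e+01,  1.83509044e+01,  8.97078675e+01, -1.95487027e-03,
        7.20433110e+01, -1.14758856e+00]), 'qd': array([-0.05045932,  0.06969354,  0.06514254, -0.04142423,  0.04625775,
       -0.08823138]), 'joint_torque': array([ 1.50555024e-04, -4.15529001e+01, -2.34162694e+01,  6.92881827e-05,
        8.24163464e-03,  4.90984235e-06]), 'eef_pos': array([ 0.23363387, -0.52486338,  0.23047974]), 'tool_rot': array([-1.79897900e+02, -1.86303517e-04,  2.39976729e+01]), 'wrist_force': array([ 0.2541391 , -0.07020093,  0.07956827]), 'moment': array([-0.0127564 ,  0.03034858, -0.00692458]), 'finger_force': 0.0, 'finger_gap': 0.08570364339162309}
scene {'fx': 587.9277872083175, 'fy': 587.9277872083175, 'cx': 307.43707087605566, 'cy': 241.5771798027581, 'world_to_cam': array([[-0.83087109, -0.55602299,  0.02217344,  0.2201156 ],
       [ 0.33589846, -0.46937108,  0.81661681, -0.31488011],
       [-0.44365015,  0.68595132,  0.57675413, -0.84052315],
       [ 0.        ,  0.        ,  0.        ,  1.        ]])}
top {'fx': 501.55383423453657, 'fy': 501.55383423453657, 'cx': 314.289306636762, 'cy': 237.19931856475347, 'world_to_cam': array([[-0.02304468, -0.99937634, -0.02675592, -0.19604074],
       [ 0.99722695, -0.02487297,  0.07014086, -0.45930066],
       [-0.07076262, -0.02506535,  0.99717821, -1.03348191],
       [ 0.        ,  0.        ,  0.        ,  1.        ]])}
```

View pics/scene0.png

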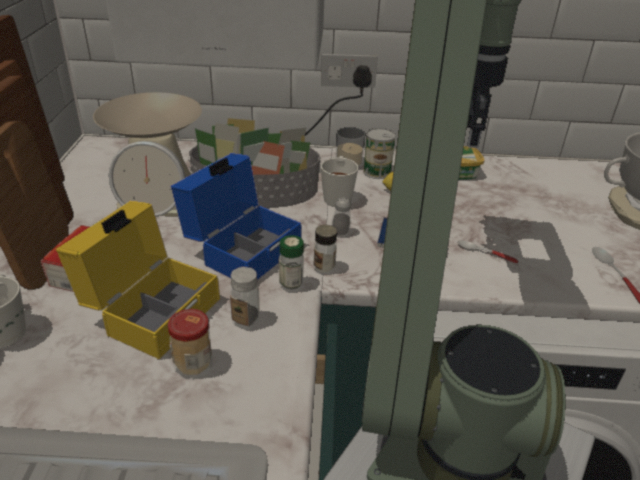

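View pics/top0.png

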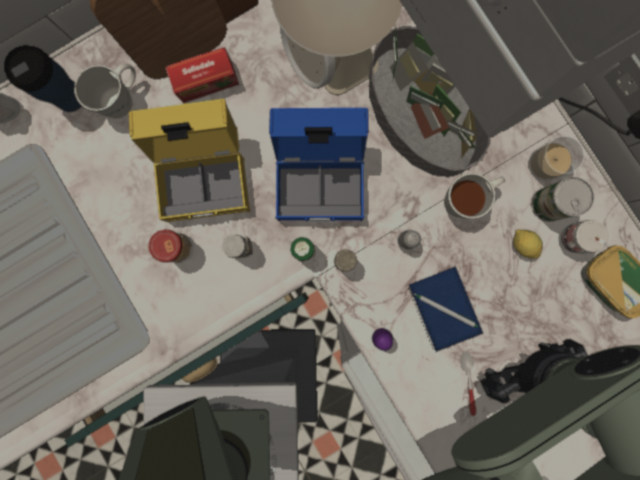

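Top view: honey lid at about (167,246), white cap (237,246), green cap (303,250), brown cap (346,262), salt (410,240), mug (470,200). The yellow case is centred at about (200,188) and the blue at about (320,190), both open. I'll enlarge crops to get exact pixels.

```bash
python3 - <<'E'
import cv2
a=cv2.imread("pics/top0.png")[90:290,120:440]; cv2.imwrite("pics/topc.png",cv2.resize(a,None,fx=2.5,fy=2.5,interpolation=cv2.INTER_CUBIC))
a=cv2.imread("pics/scene0.png")[150:390,50:370]; cv2.imwrite("pics/scenec.png",cv2.resize(a,None,fx=2.5,fy=2.5,interpolation=cv2.INTER_CUBIC))
E
```

```text
(no output)
```

View pics/topc.png

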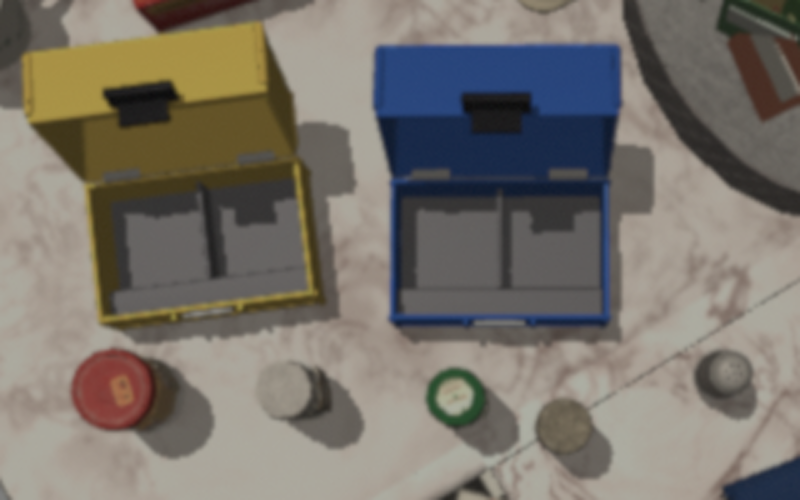

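View pics/scenec.png

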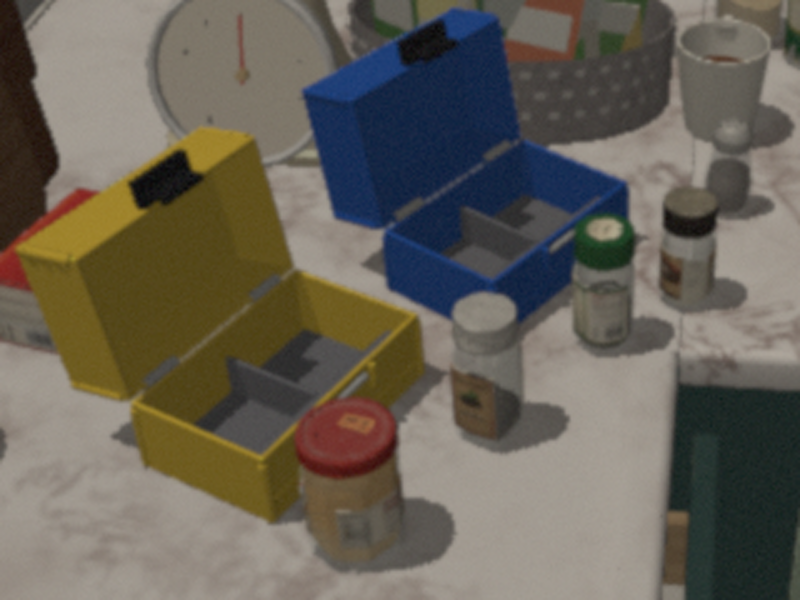

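```bash
cat > h.py <<'E'
import numpy as np, cv2
from rig import camera_params
def P(n):
    p=camera_params(n); K=np.array([[p['fx'],0,p['cx']],[0,p['fy'],p['cy']],[0,0,1]])
    return K@np.diag([1,-1,-1])@p['world_to_cam'][:3]
def tri(Pa,a,Pb,b):
    X=cv2.triangulatePoints(Pa,Pb,np.float64(a).reshape(2,1),np.float64(b).reshape(2,1))[:,0]; return X[:3]/X[3]
def atz(Pm,px,z):
    A=np.c_[Pm[:,0],Pm[:,1],-np.array([px[0],px[1],1])]
    return np.linalg.solve(A,-(Pm[:,2]*z+Pm[:,3]))[:2]
E
cat > m.py <<'E'
from h import *
T=P("top");S=P("scene")
t=lambda p:(p[0]/2.5+120-.3,p[1]/2.5+90-.3); s=lambda p:(p[0]/2.5+50-.3,p[1]/2.5+150-.3)
D=dict(honey=((113,390),(347,433),.1),white=((287,391),(485,313),.109),green=((457,397),(605,232),.106),brown=((564,426),(690,206),.096),salt=((732,370),(733,126),.09),
yFL=((102,324),(270,460),.06),yFR=((319,301),(420,318),.06),yBL=((86,184),(137,407),.06),yBR=((300,160),(298,270),.06),
bFL=((392,324),(490,282),.06),bFR=((608,323),(628,184),.06),bBL=((391,180),(388,235),.06),bBR=((608,180),(520,142),.06))
np.set_printoptions(precision=4,suppress=True)
R={}
for k,(a,b,z) in D.items():
    X=tri(T,t(a),S,s(b)); R[k]=atz(T,t(a),z); print(k,X,"atz",R[k],"scene atz",atz(S,s(b),z))
for c in "yb":
    q=[R[c+i] for i in("FL","FR","BL","BR")]; C=np.mean(q,0); d=(q[2]-q[0]+q[3]-q[1])/2; w=(q[0]-q[1]+q[2]-q[3])/2
    print(c,C,np.hypot(*d),np.hypot(*w),np.degrees(np.arctan2(d[1],d[0])),np.degrees(np.arctan2(w[1],w[0]))-90)
E
python3 m.py
```

```text
honey [0.4391 0.0807 0.0947] atz [0.4391 0.0792] scene atz [0.4345 0.0845]
white [ 0.4358 -0.0556  0.104 ] atz [ 0.4345 -0.0572] scene atz [ 0.4326 -0.0504]
green [ 0.4274 -0.1861  0.1007] atz [ 0.4269 -0.1864] scene atz [ 0.4233 -0.1799]
brown [ 0.4034 -0.2677  0.0886] atz [ 0.4032 -0.2674] scene atz [ 0.3978 -0.2583]
salt [ 0.4433 -0.3994  0.0828] atz [ 0.4434 -0.3979] scene atz [ 0.4371 -0.3893]
yFL [0.4939 0.1009 0.0571] atz [0.4951 0.1011] scene atz [0.4901 0.1024]
yFR [ 0.5121 -0.0722  0.0531] atz [ 0.5091 -0.0748] scene atz [ 0.5079 -0.0653]
yBL [0.6087 0.1141 0.0538] atz [0.6099 0.114 ] scene atz [0.5997 0.1175]
yBR [ 0.6259 -0.06    0.0558] atz [ 0.6245 -0.0609] scene atz [ 0.6217 -0.0561]
bFL [ 0.4921 -0.1312  0.0588] atz [ 0.489  -0.1333] scene atz [ 0.4935 -0.1289]
bFR [ 0.4866 -0.3057  0.0566] atz [ 0.4853 -0.306 ] scene atz [ 0.4844 -0.3011]
bBL [ 0.6051 -0.1355  0.0541] atz [ 0.6059 -0.1345] scene atz [ 0.5972 -0.1302]
bBR [ 0.6034 -0.3092  0.0537] atz [ 0.6009 -0.3094] scene atz [ 0.598  -0.3009]
y [0.5596 0.0198] 0.11588115654489 0.1760165439484714 6.652946529178965 4.672393912775476
b [ 0.5453 -0.2208] 0.11626184467637833 0.17383547727643753 -1.161936755625389 -1.4419763881434022
```

Both crops are clear. In the top crop the lid caps sit at honey (113,390), white (287,391), green (457,397), brown (564,426) and salt (732,370), and the two views agree to a few mm. Next I'll check the space behind the lids (scale, basket) and plan the first grasp.

```bash
python3 - <<'E'
from h import *
np.set_printoptions(precision=3,suppress=True)
T=P("top");S=P("scene")
for z in(.2,.25,.3):
  print(z,"bowl top-view: bottom",atz(T,(345,45),z),"right",atz(T,(402,10),z),"left",atz(T,(272,8),z)," scene: L",atz(S,(97,112),z),"R",atz(S,(200,108),z),"nearbot",atz(S,(150,100),z))
print("dial bottom",tri(T,(327,86),S,(150,215)))
for z in(0,.05,.1,.15): print(z,"basket near edge",atz(T,(372,95),z),atz(T,(390,130),z), "scalebase",atz(T,(365,92),z),"card",atz(T,(395,45),z))
t=lambda p:(p[0]/2.5+120-.3,p[1]/2.5+90-.3); s=lambda p:(p[0]/2.5+50-.3,p[1]/2.5+150-.3)
for k,a,b in(("blue tab tip L",(463,95),(398,40)),("R",(530,94),(447,24)),("y tab L",(104,90),(132,180)),("y tab R",(172,83),(183,152)),("b back L",(376,47),(305,92)),("b back R",(620,46),(495,12))): print(k,tri(T,t(a),S,s(b)))
E
```

```text
0.2 bowl top-view: bottom [ 0.779 -0.274] right [ 0.839 -0.376] left [ 0.851 -0.146]  scene: L [ 0.997 -0.232] R [ 0.828 -0.388] nearbot [ 0.955 -0.353]
0.25 bowl top-view: bottom [ 0.756 -0.271] right [ 0.812 -0.367] left [ 0.824 -0.151]  scene: L [ 0.897 -0.159] R [ 0.744 -0.3  ] nearbot [ 0.858 -0.269]
0.3 bowl top-view: bottom [ 0.732 -0.269] right [ 0.785 -0.359] left [ 0.796 -0.156]  scene: L [ 0.796 -0.086] R [ 0.659 -0.213] nearbot [ 0.761 -0.185]
dial bottom [ 0.816 -0.218 -0.007]
0 basket near edge [ 0.759 -0.338] [ 0.681 -0.374] scalebase [ 0.766 -0.323] card [ 0.868 -0.391]
0.05 basket near edge [ 0.741 -0.333] [ 0.667 -0.367] scalebase [ 0.748 -0.319] card [ 0.845 -0.383]
0.1 basket near edge [ 0.723 -0.328] [ 0.653 -0.361] scalebase [ 0.729 -0.315] card [ 0.822 -0.376]
0.15 basket near edge [ 0.705 -0.323] [ 0.638 -0.354] scalebase [ 0.711 -0.31 ] card [ 0.799 -0.369]
blue tab tip L [ 0.635 -0.199  0.191]
R [ 0.632 -0.249  0.186]
y tab L [0.646 0.054 0.192]
y tab R [0.65  0.007 0.188]
b back L [ 0.681 -0.137  0.159]
b back R [ 0.659 -0.325  0.161]
```

Salt first, since it is nearest: turn to yaw 0 and move above it.

```bash
python3 -m creep '[{"slide":[242,-32,0],"rot":[0,0,24]},{"slide":[242,-32,0],"rot":[0,0,24]},{"slide":[242,-32,0],"rot":[0,0,24]},{"slide":[242,-32,0],"rot":[0,0,24]},{"slide":[242,-32,0],"rot":[0,0,24]},{"slide":[242,-32,0],"rot":[0,0,24]},{"slide":[242,-32,0],"rot":[0,0,24]},{"slide":[242,-32,0],"rot":[0,0,24]},{"slide":[242,-32,0],"rot":[0,0,24]}]' 0.75 30
python3 - <<'E'
from rig import *
import cv2
from h import *
s=read_state();Pw=P("wrist");cv2.imwrite("pics/w1.png",read_camera("wrist"));print(s['eef_pos'],s['tool_rot'],s['q'],s['finger_gap'])
c=camera_params("wrist")['world_to_cam'];print(-c[:3,:3].T@c[:3,3])
x=Pw@[.442,-.397,.09,1];print(x[:2]/x[2])
E
```

```text
time: 0.85
eef_pos: [0.4415, -0.3976, 0.2308]
tool_rot: [-180.0, 0.1, 0.1]
wrist_force: [-0.5, 0.1, -0.6]
finger_gap: 0.0641
finger_force: 0.0
[ 0.44151211 -0.39756479  0.23082193] [-1.79989165e+02  8.22816800e-02  5.03039291e-02] [-4.30850070e+01  2.00957190e+01  8.70407253e+01 -5.05789921e-02
  7.29310145e+01  4.68795714e+01] 0.06413223267444339
[ 0.51290294 -0.39811774  0.37295232]
[313.00142257 223.31708829]
```

View pics/w1.png

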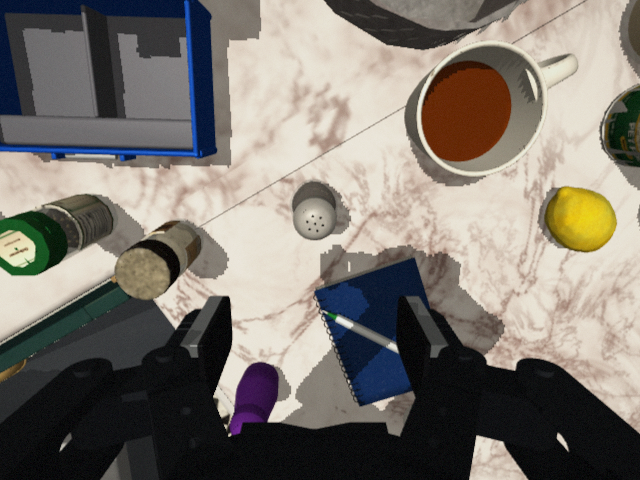

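Wrist view: salt dome at (315,221) against a predicted (313,223), so the salt position holds. The camera sticks out along tool +x, towards the lids, so I'll turn to yaw 180. I'll also refine the other positions from this view: brown cap (143,277), green cap (22,245), blue rim corner (214,155).

```bash
python3 - <<'E'
from h import *
W=P("wrist");T=P("top")
t=lambda p:(p[0]/2.5+120-.3,p[1]/2.5+90-.3)
for k,p,q,z in(("brown",(143,277),(564,426),.096),("green",(22,245),(457,397),.106),("bFR",(214,155),(608,323),.06),("salt",(315,221),(732,370),.09)): print(k,atz(W,p,z),tri(W,p,T,t(q)))
E
python3 -m creep '[{"slide":[0,0,0],"rot":[0,0,-85]},{"slide":[0,0,0],"rot":[0,0,-85]},{"slide":[0,0,0],"rot":[0,0,-85]},{"slide":[0,0,0],"rot":[0,0,-85]},{"slide":[0,0,0],"rot":[0,0,-85]},{"slide":[0,0,0],"rot":[0,0,-85]},{"slide":[0,0,0],"rot":[0,0,-85]},{"slide":[0,0,0],"rot":[0,0,-85]},{"slide":[0,0,0],"rot":[0,0,-85]},{"slide":[0,0,0],"rot":[0,0,-85]},{"slide":[0,0,0],"rot":[0,0,-85]},{"slide":[0,0,0],"rot":[0,0,-85]}]'
python3 -m creep '[{"slide":[0,0,0],"rot":[0,0,-85]},{"slide":[0,0,0],"rot":[0,0,-85]},{"slide":[0,0,0],"rot":[0,0,-85]},{"slide":[0,0,0],"rot":[0,0,-85]},{"slide":[0,0,0],"rot":[0,0,-85]},{"slide":[0,0,0],"rot":[0,0,-85]},{"slide":[0,0,0],"rot":[0,0,-85]},{"slide":[0,0,0],"rot":[0,0,-85]},{"slide":[0,0,0],"rot":[0,0,-85]},{"slide":[0,0,0],"rot":[0,0,-85]},{"slide":[0,0,0],"rot":[0,0,-85]},{"slide":[0,0,0],"rot":[0,0,-85]}]'
python3 -m creep '[{"slide":[0,0,0],"rot":[0,0,-10]},{"slide":[0,0,0],"rot":[0,0,-10]},{"slide":[0,0,0],"rot":[0,0,-10]}]'
```

```text
brown [ 0.40096137 -0.26808716] [ 0.40255083 -0.26789764  0.09722396]
green [ 0.42967821 -0.1892499 ] [ 0.42758891 -0.18598872  0.10157048]
bFR [ 0.48922405 -0.31979173] [ 0.48813285 -0.30937607  0.02216387]
salt [ 0.44320691 -0.3990205 ] [ 0.44324831 -0.3984448   0.08883138]
time: 1.9
eef_pos: [0.4401, -0.399, 0.2314]
tool_rot: [-180.0, 0.0, 85.2]
wrist_force: [0.3, -0.4, 0.4]
finger_gap: 0.0641
finger_force: 0.0
time: 2.9
eef_pos: [0.4401, -0.399, 0.2313]
tool_rot: [-180.0, -0.0, 170.2]
wrist_force: [-0.1, -0.4, -0.2]
finger_gap: 0.0642
finger_force: 0.0
time: 3.15
eef_pos: [0.4402, -0.3989, 0.2314]
tool_rot: [-180.0, -0.0, 179.9]
wrist_force: [0.0, 0.0, -0.0]
finger_gap: 0.0645
finger_force: 0.0
```

```bash
python3 -m creep '[{"slide":[-3,1,60]},{"slide":[-3,1,120]},{"slide":[-3,1,160]},{"slide":[-3,1,175]},{"slide":[-3,1,187]},{"slide":[-3,1,191]},{"slide":[-3,1,191]}]'
python3 -m creep '[{"slide":[0,0,0]},{"slide":[0,0,0]},{"slide":[0,0,0]},{"slide":[0,0,0]},{"slide":[0,0,0]},{"slide":[0,0,0]}]' 0.2 35
python3 -m creep '[{"slide":[0,0,-20]},{"slide":[0,0,-50]},{"slide":[0,0,-90]},{"slide":[0,0,-100]},{"slide":[0,0,-100]}]'
```

```text
$[0]: bad value
$[0]: bad value
$[0]: bad value
```

```bash
python3 -m creep '[{"slide":[-3,1,60],"rot":[0,0,0]},{"slide":[-3,1,120],"rot":[0,0,0]},{"slide":[-3,1,160],"rot":[0,0,0]},{"slide":[-3,1,175],"rot":[0,0,0]},{"slide":[-3,1,187],"rot":[0,0,0]},{"slide":[-3,1,191],"rot":[0,0,0]},{"slide":[-3,1,191],"rot":[0,0,0]}]' && python3 -m creep '[{"slide":[0,0,0],"rot":[0,0,0]},{"slide":[0,0,0],"rot":[0,0,0]},{"slide":[0,0,0],"rot":[0,0,0]},{"slide":[0,0,0],"rot":[0,0,0]},{"slide":[0,0,0],"rot":[0,0,0]},{"slide":[0,0,0],"rot":[0,0,0]}]' 0.2 35
```

```text
time: 3.73
eef_pos: [0.4435, -0.3969, 0.0391]
tool_rot: [179.9, -0.1, 179.9]
wrist_force: [-0.1, 0.7, -0.4]
finger_gap: 0.0642
finger_force: 0.0
time: 4.23
eef_pos: [0.4462, -0.3979, 0.0429]
tool_rot: [-179.8, 0.2, -180.0]
wrist_force: [-0.3, 0.0, 6.2]
finger_gap: 0.0352
finger_force: 34.9
```

```bash
python3 - <<'E'
from rig import *
import cv2
cv2.imwrite("pics/w2.png",read_camera("wrist")[200:])
a=read_camera("scene")[120:280,260:460];cv2.imwrite("pics/s2.png",cv2.resize(a,None,fx=3,fy=3))
print(read_state()['finger_force'])
E
```

```text
34.90058437921107
```

View pics/s2.png

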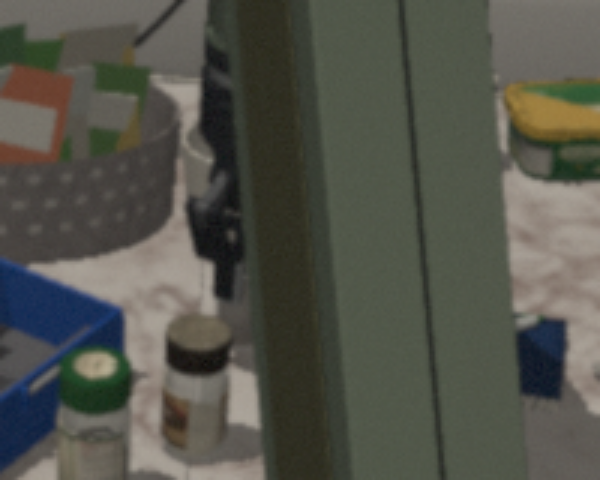

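View pics/w2.png

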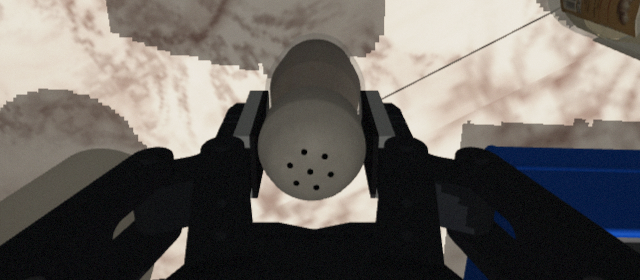

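The dome is between the pads, upright, at finger gap 35 mm, so the shaker is narrower at the grip than described. I'll lift, check the hold, and carry it over the blue pocket.

```bash
python3 -m creep '[{"slide":[0,0,-15],"rot":[0,0,0]},{"slide":[0,0,-40],"rot":[0,0,0]},{"slide":[0,0,-80],"rot":[0,0,0]},{"slide":[0,0,-120],"rot":[0,0,0]},{"slide":[0,0,-120],"rot":[0,0,0]}]' && python3 -m creep '[{"slide":[-28,35,0],"rot":[0,0,0]},{"slide":[-55,70,0],"rot":[0,0,0]},{"slide":[-80,105,0],"rot":[0,0,0]},{"slide":[-111,139,0],"rot":[0,0,0]},{"slide":[-111,139,0],"rot":[0,0,0]},{"slide":[-111,139,0],"rot":[0,0,0]},{"slide":[-111,139,0],"rot":[0,0,0]}]'
python3 - <<'E'
from rig import *
import cv2
cv2.imwrite("pics/s3.png",cv2.resize(read_camera("scene")[120:320,140:400],None,fx=3,fy=3))
E
```

```text
time: 4.75
eef_pos: [0.4485, -0.4, 0.1697]
tool_rot: [-179.3, 0.7, -180.0]
wrist_force: [0.5, -0.7, -0.6]
finger_gap: 0.0358
finger_force: 35.0
time: 5.33
eef_pos: [0.5559, -0.2575, 0.1606]
tool_rot: [-179.9, -0.0, -179.9]
wrist_force: [-1.3, -0.1, -1.9]
finger_gap: 0.0357
finger_force: 35.0
```

View pics/s3.png

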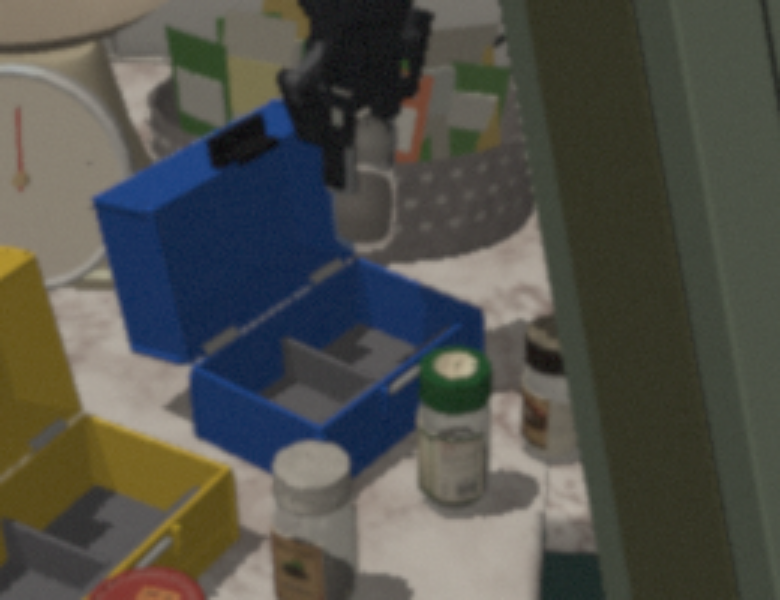

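The shaker hangs upright (crop about (365,200)) clear of everything, over the right-hand blue pocket. Lowering.

```bash
python3 -m creep '[{"slide":[1,0,35],"rot":[0,0,0]},{"slide":[1,0,70],"rot":[0,0,0]},{"slide":[1,0,95],"rot":[0,0,0]},{"slide":[1,0,105],"rot":[0,0,0]},{"slide":[1,0,108],"rot":[0,0,0]},{"slide":[1,0,110],"rot":[0,0,0]},{"slide":[1,0,112],"rot":[0,0,0]},{"slide":[1,0,112],"rot":[0,0,0]},{"slide":[1,0,112],"rot":[0,0,0]}]'
```

```text
time: 6.13
eef_pos: [0.5557, -0.2582, 0.0498]
tool_rot: [-179.9, 0.1, 180.0]
wrist_force: [0.2, -0.0, -0.6]
finger_gap: 0.0358
finger_force: 35.0
```

```bash
python3 -m creep '[{"slide":[0,0,2],"rot":[0,0,0]},{"slide":[0,0,3],"rot":[0,0,0]},{"slide":[0,0,3],"rot":[0,0,0]}]' && python3 -m creep '[{"slide":[0,0,0],"rot":[0,0,0]},{"slide":[0,0,0],"rot":[0,0,0]},{"slide":[0,0,0],"rot":[0,0,0]},{"slide":[0,0,0],"rot":[0,0,0]},{"slide":[0,0,0],"rot":[0,0,0]}]' 0.58 && python3 -m creep '[{"slide":[0,0,-10],"rot":[0,0,0]},{"slide":[0,0,-30],"rot":[0,0,0]},{"slide":[0,0,-70],"rot":[0,0,0]},{"slide":[0,0,-110],"rot":[0,0,0]},{"slide":[0,0,-150],"rot":[0,0,0]},{"slide":[0,0,-150],"rot":[0,0,0]},{"slide":[0,0,-150],"rot":[0,0,0]}]'
```

```text
time: 6.38
eef_pos: [0.556, -0.258, 0.047]
tool_rot: [-179.9, 0.2, -180.0]
wrist_force: [-0.2, 0.7, 4.1]
finger_gap: 0.0359
finger_force: 35.9
time: 6.8
eef_pos: [0.5548, -0.2576, 0.0452]
tool_rot: [180.0, -0.0, 180.0]
wrist_force: [-0.1, 0.2, 0.2]
finger_gap: 0.0493
finger_force: 0.0
time: 7.38
eef_pos: [0.5563, -0.2584, 0.1992]
tool_rot: [-179.8, 0.4, 180.0]
wrist_force: [-0.5, 0.8, -0.7]
finger_gap: 0.0497
finger_force: 0.0
```

Salt is in. Next the green jar.

```bash
python3 -m creep '[{"slide":[40,20,0],"rot":[0,0,0]},{"slide":[75,40,0],"rot":[0,0,0]},{"slide":[105,60,0],"rot":[0,0,0]},{"slide":[128,72,0],"rot":[0,0,0]},{"slide":[128,72,0],"rot":[0,0,0]},{"slide":[128,72,35],"rot":[0,0,0]},{"slide":[128,72,75],"rot":[0,0,0]},{"slide":[128,72,110],"rot":[0,0,0]},{"slide":[128,72,130],"rot":[0,0,0]},{"slide":[128,72,142],"rot":[0,0,0]},{"slide":[128,72,142],"rot":[0,0,0]}]' 0.77 && python3 -m creep '[{"slide":[0,0,0],"rot":[0,0,0]},{"slide":[0,0,0],"rot":[0,0,0]},{"slide":[0,0,0],"rot":[0,0,0]},{"slide":[0,0,0],"rot":[0,0,0]},{"slide":[0,0,0],"rot":[0,0,0]},{"slide":[0,0,0],"rot":[0,0,0]}]' 0.2 35
```

```text
time: 8.3
eef_pos: [0.4247, -0.1847, 0.05]
tool_rot: [179.8, -0.4, 180.0]
wrist_force: [0.1, 0.3, -0.6]
finger_gap: 0.066
finger_force: 0.0
time: 8.8
eef_pos: [0.4272, -0.1858, 0.0538]
tool_rot: [-180.0, 0.1, 180.0]
wrist_force: [0.8, -1.3, -2.2]
finger_gap: 0.0451
finger_force: 35.6
```

```bash
python3 -m creep '[{"slide":[0,0,-15],"rot":[0,0,0]},{"slide":[0,0,-45],"rot":[0,0,0]},{"slide":[0,0,-85],"rot":[0,0,0]},{"slide":[0,0,-120],"rot":[0,0,0]},{"slide":[-35,4,-120],"rot":[0,0,0]},{"slide":[-70,8,-120],"rot":[0,0,0]},{"slide":[-105,12,-120],"rot":[0,0,0]},{"slide":[-129,12,-120],"rot":[0,0,0]},{"slide":[-129,12,-120],"rot":[0,0,0]},{"slide":[-129,12,-120],"rot":[0,0,0]},{"slide":[-129,12,-120],"rot":[0,0,0]}]' && python3 -m creep '[{"slide":[0,0,35],"rot":[0,0,0]},{"slide":[0,0,70],"rot":[0,0,0]},{"slide":[0,0,95],"rot":[0,0,0]},{"slide":[0,0,107],"rot":[0,0,0]},{"slide":[0,0,112],"rot":[0,0,0]},{"slide":[0,0,115],"rot":[0,0,0]},{"slide":[0,0,115],"rot":[0,0,0]},{"slide":[0,0,115],"rot":[0,0,0]}]'
```

```text
time: 9.72
eef_pos: [0.5549, -0.1735, 0.1729]
tool_rot: [180.0, -0.1, -180.0]
wrist_force: [-0.5, -0.2, -1.3]
finger_gap: 0.0449
finger_force: 36.0
time: 10.38
eef_pos: [0.5564, -0.1741, 0.0596]
tool_rot: [-180.0, 0.1, 180.0]
wrist_force: [0.5, 0.5, -1.3]
finger_gap: 0.0448
finger_force: 36.0
```

Down 2 mm more, release, rise.

```bash
python3 -m creep '[{"slide":[0,0,1],"rot":[0,0,0]},{"slide":[0,0,2],"rot":[0,0,0]},{"slide":[0,0,3],"rot":[0,0,0]},{"slide":[0,0,3],"rot":[0,0,0]}]' && python3 -m creep '[{"slide":[0,0,0],"rot":[0,0,0]},{"slide":[0,0,0],"rot":[0,0,0]},{"slide":[0,0,0],"rot":[0,0,0]},{"slide":[0,0,0],"rot":[0,0,0]},{"slide":[0,0,0],"rot":[0,0,0]}]' 0.7 && python3 -m creep '[{"slide":[0,0,-10],"rot":[0,0,0]},{"slide":[0,0,-30],"rot":[0,0,0]},{"slide":[0,0,-70],"rot":[0,0,0]},{"slide":[0,0,-110],"rot":[0,0,0]},{"slide":[0,0,-140],"rot":[0,0,0]},{"slide":[0,0,-140],"rot":[0,0,0]},{"slide":[0,0,-140],"rot":[0,0,0]}]'
```

```text
time: 10.72
eef_pos: [0.5569, -0.1739, 0.0575]
tool_rot: [-179.9, 0.2, -180.0]
wrist_force: [-1.8, 0.7, 7.6]
finger_gap: 0.045
finger_force: 36.3
time: 11.13
eef_pos: [0.5559, -0.1737, 0.0552]
tool_rot: [-180.0, -0.0, 180.0]
wrist_force: [0.7, 0.4, -0.1]
finger_gap: 0.0596
finger_force: 0.0
time: 11.72
eef_pos: [0.557, -0.174, 0.1981]
tool_rot: [-179.9, 0.3, 180.0]
wrist_force: [-0.2, -0.6, -0.6]
finger_gap: 0.0601
finger_force: 0.0
```

```bash
python3 -m creep '[{"slide":[35,-20,0],"rot":[0,0,0]},{"slide":[70,-40,0],"rot":[0,0,0]},{"slide":[105,-65,0],"rot":[0,0,0]},{"slide":[135,-85,0],"rot":[0,0,0]},{"slide":[153,-94,0],"rot":[0,0,0]},{"slide":[153,-94,0],"rot":[0,0,0]},{"slide":[153,-94,35],"rot":[0,0,0]},{"slide":[153,-94,75],"rot":[0,0,0]},{"slide":[153,-94,110],"rot":[0,0,0]},{"slide":[153,-94,130],"rot":[0,0,0]},{"slide":[153,-94,143],"rot":[0,0,0]},{"slide":[153,-94,143],"rot":[0,0,0]}]' 0.77 && python3 -m creep '[{"slide":[0,0,0],"rot":[0,0,0]},{"slide":[0,0,0],"rot":[0,0,0]},{"slide":[0,0,0],"rot":[0,0,0]},{"slide":[0,0,0],"rot":[0,0,0]},{"slide":[0,0,0],"rot":[0,0,0]},{"slide":[0,0,0],"rot":[0,0,0]}]' 0.2 35
```

```text
time: 12.72
eef_pos: [0.4009, -0.2655, 0.0486]
tool_rot: [179.7, -0.4, -180.0]
wrist_force: [0.0, 0.7, -0.2]
finger_gap: 0.0656
finger_force: 0.0
time: 13.22
eef_pos: [0.4031, -0.2678, 0.0528]
tool_rot: [-180.0, 0.1, 180.0]
wrist_force: [-0.3, -0.0, -1.1]
finger_gap: 0.0426
finger_force: 35.4
```

```bash
python3 -m creep '[{"slide":[0,0,-15],"rot":[0,0,0]},{"slide":[0,0,-45],"rot":[0,0,0]},{"slide":[0,0,-85],"rot":[0,0,0]},{"slide":[0,0,-125],"rot":[0,0,0]},{"slide":[-20,30,-140],"rot":[0,0,0]},{"slide":[-42,60,-140],"rot":[0,0,0]},{"slide":[-64,90,-140],"rot":[0,0,0]},{"slide":[-86,120,-140],"rot":[0,0,0]},{"slide":[-107,150,-140],"rot":[0,0,0]},{"slide":[-128,180,-140],"rot":[0,0,0]},{"slide":[-150,213,-140],"rot":[0,0,0]},{"slide":[-171,243,-140],"rot":[0,0,0]}]' && python3 -m creep '[{"slide":[0,0,0],"rot":[0,0,0]},{"slide":[0,0,20],"rot":[0,0,0]},{"slide":[0,0,55],"rot":[0,0,0]},{"slide":[0,0,90],"rot":[0,0,0]},{"slide":[0,0,115],"rot":[0,0,0]},{"slide":[0,0,127],"rot":[0,0,0]},{"slide":[0,0,133],"rot":[0,0,0]},{"slide":[0,0,135],"rot":[0,0,0]},{"slide":[0,0,135],"rot":[0,0,0]},{"slide":[0,0,135],"rot":[0,0,0]}]'
```

```text
time: 14.22
eef_pos: [0.5746, -0.0227, 0.1925]
tool_rot: [180.0, 0.0, -180.0]
wrist_force: [0.7, -1.0, -1.8]
finger_gap: 0.0423
finger_force: 35.9
time: 15.05
eef_pos: [0.5748, -0.025, 0.0585]
tool_rot: [-180.0, 0.1, 180.0]
wrist_force: [-0.1, -1.2, -1.8]
finger_gap: 0.0423
finger_force: 35.5
```

```bash
python3 -m creep '[{"slide":[0,0,1],"rot":[0,0,0]},{"slide":[0,0,2],"rot":[0,0,0]},{"slide":[0,0,3],"rot":[0,0,0]},{"slide":[0,0,3],"rot":[0,0,0]}]' && python3 -m creep '[{"slide":[0,0,0],"rot":[0,0,0]},{"slide":[0,0,0],"rot":[0,0,0]},{"slide":[0,0,0],"rot":[0,0,0]},{"slide":[0,0,0],"rot":[0,0,0]},{"slide":[0,0,0],"rot":[0,0,0]}]' 0.7 && python3 -m creep '[{"slide":[0,0,-10],"rot":[0,0,0]},{"slide":[0,0,-30],"rot":[0,0,0]},{"slide":[0,0,-70],"rot":[0,0,0]},{"slide":[0,0,-110],"rot":[0,0,0]},{"slide":[0,0,-140],"rot":[0,0,0]},{"slide":[0,0,-140],"rot":[0,0,0]},{"slide":[0,0,-140],"rot":[0,0,0]}]' && python3 - <<'E'
from rig import *
print(read_state()['eef_pos'])
E
```

```text
time: 15.38
eef_pos: [0.575, -0.0248, 0.0566]
tool_rot: [-180.0, 0.2, -180.0]
wrist_force: [-2.0, 0.8, 8.6]
finger_gap: 0.0423
finger_force: 36.2
time: 15.8
eef_pos: [0.5744, -0.0247, 0.0549]
tool_rot: [-180.0, 0.1, 180.0]
wrist_force: [-0.1, 0.3, 5.9]
finger_gap: 0.0597
finger_force: 2.8
time: 16.38
eef_pos: [0.5747, -0.0248, 0.1965]
tool_rot: [-180.0, 0.2, 180.0]
wrist_force: [0.6, -0.1, 0.1]
finger_gap: 0.0599
finger_force: 0.0
[ 0.574745   -0.02478076  0.1964954 ]
```

```bash
python3 -m creep '[{"slide":[30,20,0],"rot":[0,0,0]},{"slide":[60,45,0],"rot":[0,0,0]},{"slide":[90,70,0],"rot":[0,0,0]},{"slide":[120,95,0],"rot":[0,0,0]},{"slide":[136,105,0],"rot":[0,0,0]},{"slide":[136,105,0],"rot":[0,0,0]},{"slide":[136,105,20],"rot":[0,0,0]},{"slide":[136,105,60],"rot":[0,0,0]},{"slide":[136,105,100],"rot":[0,0,0]},{"slide":[136,105,125],"rot":[0,0,0]},{"slide":[136,105,141],"rot":[0,0,0]},{"slide":[136,105,141],"rot":[0,0,0]}]' 1 && python3 -m creep '[{"slide":[0,0,0],"rot":[0,0,0]},{"slide":[0,0,0],"rot":[0,0,0]},{"slide":[0,0,0],"rot":[0,0,0]},{"slide":[0,0,0],"rot":[0,0,0]},{"slide":[0,0,0],"rot":[0,0,0]},{"slide":[0,0,0],"rot":[0,0,0]}]' 0.4 50
```

```text
time: 17.38
eef_pos: [0.4351, 0.0793, 0.0492]
tool_rot: [-179.9, -0.6, 180.0]
wrist_force: [-0.8, 0.5, 0.4]
finger_gap: 0.0854
finger_force: 0.0
time: 17.88
eef_pos: [0.4385, 0.0803, 0.054]
tool_rot: [-180.0, 0.1, -180.0]
wrist_force: [0.4, -0.8, -0.2]
finger_gap: 0.0633
finger_force: 55.2
```

Regrip 5 mm higher so the fingertips clear the case rim.

```bash
python3 -m creep '[{"slide":[0,0,0],"rot":[0,0,0]},{"slide":[0,0,0],"rot":[0,0,0]},{"slide":[0,0,0],"rot":[0,0,0]},{"slide":[0,0,-5],"rot":[0,0,0]},{"slide":[0,0,-5],"rot":[0,0,0]}]' 0.9 && python3 -m creep '[{"slide":[0,0,0],"rot":[0,0,0]},{"slide":[0,0,0],"rot":[0,0,0]},{"slide":[0,0,0],"rot":[0,0,0]},{"slide":[0,0,0],"rot":[0,0,0]},{"slide":[0,0,0],"rot":[0,0,0]},{"slide":[0,0,0],"rot":[0,0,0]}]' 0.4 60 && python3 -m creep '[{"slide":[0,0,-15],"rot":[0,0,0]},{"slide":[0,0,-45],"rot":[0,0,0]},{"slide":[0,0,-85],"rot":[0,0,0]},{"slide":[0,0,-120],"rot":[0,0,0]},{"slide":[-30,-4,-120],"rot":[0,0,0]},{"slide":[-60,-8,-120],"rot":[0,0,0]},{"slide":[-90,-12,-120],"rot":[0,0,0]},{"slide":[-118,-15,-120],"rot":[0,0,0]},{"slide":[-130,-16,-120],"rot":[0,0,0]},{"slide":[-130,-16,-120],"rot":[0,0,0]},{"slide":[-130,-16,-120],"rot":[0,0,0]},{"slide":[-130,-16,-120],"rot":[0,0,0]}]'
```

```text
time: 18.3
eef_pos: [0.4385, 0.0804, 0.059]
tool_rot: [180.0, 0.1, 180.0]
wrist_force: [0.1, -0.3, 1.5]
finger_gap: 0.0769
finger_force: 0.0
time: 18.8
eef_pos: [0.4385, 0.0806, 0.059]
tool_rot: [180.0, 0.1, 180.0]
wrist_force: [-1.5, 1.5, 6.6]
finger_gap: 0.0633
finger_force: 64.0
time: 19.8
eef_pos: [0.5663, 0.0643, 0.1774]
tool_rot: [-180.0, -0.2, 180.0]
wrist_force: [-1.5, -0.5, -3.5]
finger_gap: 0.0628
finger_force: 67.3
```

```bash
python3 -m creep '[{"slide":[0,0,30],"rot":[0,0,0]},{"slide":[0,0,65],"rot":[0,0,0]},{"slide":[0,0,90],"rot":[0,0,0]},{"slide":[0,0,105],"rot":[0,0,0]},{"slide":[0,0,110],"rot":[0,0,0]},{"slide":[0,0,113],"rot":[0,0,0]},{"slide":[0,0,114],"rot":[0,0,0]},{"slide":[0,0,114],"rot":[0,0,0]},{"slide":[0,0,114],"rot":[0,0,0]}]' && python3 -m creep '[{"slide":[0,0,1],"rot":[0,0,0]},{"slide":[0,0,2],"rot":[0,0,0]},{"slide":[0,0,2],"rot":[0,0,0]}]'
```

```text
time: 20.55
eef_pos: [0.5687, 0.0644, 0.0657]
tool_rot: [180.0, 0.2, -180.0]
wrist_force: [0.6, -0.5, -2.9]
finger_gap: 0.063
finger_force: 67.3
time: 20.8
eef_pos: [0.5685, 0.0644, 0.0632]
tool_rot: [180.0, 0.1, 180.0]
wrist_force: [-1.1, 0.1, 0.8]
finger_gap: 0.0629
finger_force: 67.5
```

```bash
python3 -m creep '[{"slide":[0,0,1],"rot":[0,0,0]},{"slide":[0,0,1],"rot":[0,0,0]}]' && python3 -m creep '[{"slide":[0,0,0],"rot":[0,0,0]},{"slide":[0,0,0],"rot":[0,0,0]},{"slide":[0,0,0],"rot":[0,0,0]},{"slide":[0,0,0],"rot":[0,0,0]},{"slide":[0,0,0],"rot":[0,0,0]}]' 0.9 && python3 -m creep '[{"slide":[0,0,-10],"rot":[0,0,0]},{"slide":[0,0,-30],"rot":[0,0,0]},{"slide":[0,0,-70],"rot":[0,0,0]},{"slide":[0,0,-110],"rot":[0,0,0]},{"slide":[0,0,-150],"rot":[0,0,0]},{"slide":[0,0,-185],"rot":[0,0,0]},{"slide":[0,0,-220],"rot":[0,0,0]},{"slide":[0,0,-240],"rot":[0,0,0]},{"slide":[0,0,-240],"rot":[0,0,0]}]' && python3 - <<'E'
from rig import *
import cv2
print(read_state()['eef_pos'],read_state()['q'])
a=read_camera("top")[90:290,120:440]; b=read_camera("scene")[130:330,50:370]
cv2.imwrite("pics/chk.png",cv2.resize(b,None,fx=2.5,fy=2.5))
cv2.imwrite("pics/chkt.png",cv2.resize(a,None,fx=2.5,fy=2.5))
E
```

```text
time: 20.97
eef_pos: [0.5687, 0.0644, 0.0631]
tool_rot: [180.0, 0.1, 180.0]
wrist_force: [-1.9, -0.0, 8.1]
finger_gap: 0.0631
finger_force: 68.0
time: 21.38
eef_pos: [0.568, 0.0643, 0.0612]
tool_rot: [-180.0, -0.0, 180.0]
wrist_force: [0.3, -0.1, 0.3]
finger_gap: 0.0769
finger_force: 0.0
time: 22.13
eef_pos: [0.57, 0.0645, 0.3079]
tool_rot: [179.9, 0.7, 180.0]
wrist_force: [0.5, 0.0, -0.3]
finger_gap: 0.0769
finger_force: 0.0
[0.5699925  0.06452551 0.30789712] [ 5.31256692e+00  1.57333813e+01  8.23733834e+01 -4.86106668e-03
  8.12153393e+01 -8.46835544e+01]
```

View pics/chk.png

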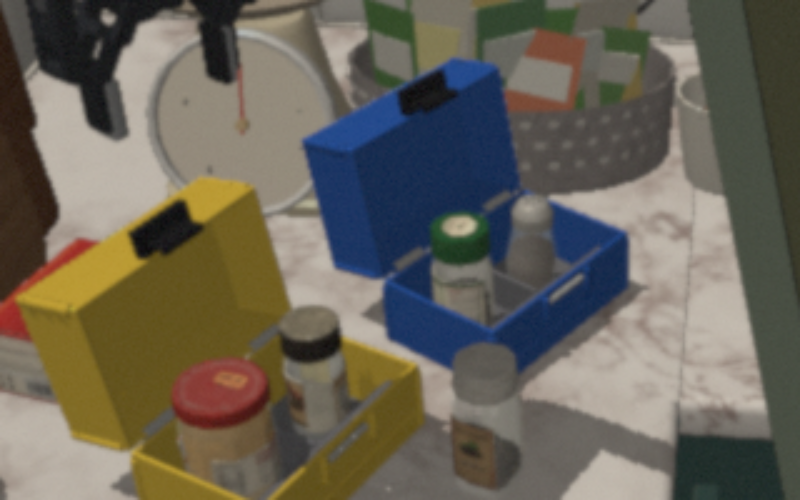

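All four jars stand upright in the right pockets: honey (222,390) and brown (310,340) in yellow, green (460,230) and salt (532,220) in blue. Now the yellow lid: fingers shut, behind its back face.

```bash
python3 -m creep '[{"slide":[-30,-18,0],"rot":[0,0,0]},{"slide":[-60,-36,0],"rot":[0,0,0]},{"slide":[-90,-54,0],"rot":[0,0,0]},{"slide":[-120,-72,0],"rot":[0,0,0]},{"slide":[-148,-90,0],"rot":[0,0,0]},{"slide":[-148,-90,0],"rot":[0,0,0]},{"slide":[-148,-90,0],"rot":[0,0,0]},{"slide":[-148,-90,0],"rot":[0,0,0]}]' 0 && python3 -m creep '[{"slide":[0,0,30],"rot":[0,0,0]},{"slide":[0,0,60],"rot":[0,0,0]},{"slide":[0,0,90],"rot":[0,0,0]},{"slide":[0,0,110],"rot":[0,0,0]},{"slide":[0,0,125],"rot":[0,0,0]},{"slide":[0,0,135],"rot":[0,0,0]},{"slide":[0,0,135],"rot":[0,0,0]}]'
```

```text
time: 22.9
eef_pos: [0.7151, -0.0255, 0.2992]
tool_rot: [180.0, -0.2, 180.0]
wrist_force: [-0.3, -0.2, 0.1]
finger_gap: -0.0
finger_force: 0.0
time: 23.48
eef_pos: [0.7137, -0.0248, 0.1641]
tool_rot: [180.0, -0.3, -180.0]
wrist_force: [-0.2, 0.7, -0.1]
finger_gap: 0.0003
finger_force: 0.0
```

```bash
python3 -m creep '[{"slide":[0,0,6],"rot":[0,0,0]},{"slide":[0,0,14],"rot":[0,0,0]},{"slide":[10,0,14],"rot":[0,0,0]},{"slide":[20,0,14],"rot":[0,0,0]},{"slide":[30,0,14],"rot":[0,0,0]},{"slide":[40,0,14],"rot":[0,0,0]},{"slide":[50,0,14],"rot":[0,0,0]},{"slide":[60,0,14],"rot":[0,0,0]}]'; python3 -m creep '[{"slide":[10,0,0],"rot":[0,0,0]},{"slide":[20,0,0],"rot":[0,0,0]},{"slide":[30,0,0],"rot":[0,0,0]},{"slide":[40,0,0],"rot":[0,0,0]},{"slide":[50,0,0],"rot":[0,0,0]},{"slide":[60,0,0],"rot":[0,0,0]},{"slide":[60,0,0],"rot":[0,0,0]}]'
```

```text
time: 24.15
eef_pos: [0.6572, -0.0258, 0.1541]
tool_rot: [-180.0, 0.3, -180.0]
wrist_force: [1.3, -0.9, 1.7]
finger_gap: 0.0002
finger_force: 1.2
time: 24.73
eef_pos: [0.594, -0.0256, 0.1527]
tool_rot: [-180.0, -0.1, 180.0]
wrist_force: [-0.2, -0.1, -0.7]
finger_gap: 0.0001
finger_force: 0.0
```

```bash
python3 -m creep '[{"slide":[12,0,0],"rot":[0,0,0]},{"slide":[12,0,-35],"rot":[0,0,0]},{"slide":[12,0,-70],"rot":[0,0,0]},{"slide":[12,0,-105],"rot":[0,0,0]},{"slide":[12,0,-130],"rot":[0,0,0]},{"slide":[12,0,-130],"rot":[0,0,0]},{"slide":[12,0,-130],"rot":[0,0,0]},{"slide":[12,0,-130],"rot":[0,0,0]},{"slide":[12,0,-130],"rot":[0,0,0]},{"slide":[12,0,-130],"rot":[0,0,0]},{"slide":[12,0,-130],"rot":[0,0,0]},{"slide":[12,0,-130],"rot":[0,0,0]}]'; python3 - <<'E'
from rig import *
import cv2
b=read_camera("scene")[130:380,30:370]
cv2.imwrite("pics/chk2.png",cv2.resize(b,None,fx=2,fy=2))
E
```

```text
time: 25.73
eef_pos: [0.5837, -0.0257, 0.2814]
tool_rot: [-180.0, -0.1, 180.0]
wrist_force: [0.0, 1.2, 0.9]
finger_gap: 0.0001
finger_force: 0.0
```

View pics/chk2.png

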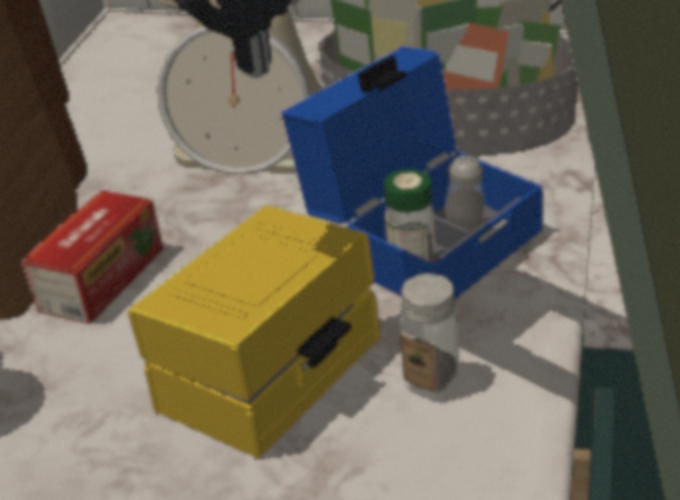

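The yellow lid has come down and rests unlatched, with its tab at about (325,340). Now press the tab.

```bash
python3 -m creep '[{"slide":[35,15,0],"rot":[0,0,0]},{"slide":[70,30,0],"rot":[0,0,0]},{"slide":[94,40,0],"rot":[0,0,0]},{"slide":[94,40,0],"rot":[0,0,0]},{"slide":[94,40,40],"rot":[0,0,0]},{"slide":[94,40,80],"rot":[0,0,0]},{"slide":[94,40,120],"rot":[0,0,0]},{"slide":[94,40,150],"rot":[0,0,0]},{"slide":[94,40,175],"rot":[0,0,0]},{"slide":[94,40,186],"rot":[0,0,0]},{"slide":[94,40,186],"rot":[0,0,0]},{"slide":[94,40,186],"rot":[0,0,0]}]'; python3 -m creep '[{"slide":[0,0,4],"rot":[0,0,0]},{"slide":[0,0,8],"rot":[0,0,0]},{"slide":[0,0,12],"rot":[0,0,0]},{"slide":[0,0,16],"rot":[0,0,0]},{"slide":[0,0,20],"rot":[0,0,0]},{"slide":[0,0,20],"rot":[0,0,0]},{"slide":[0,0,20],"rot":[0,0,0]}]'
```

```text
time: 26.78
eef_pos: [0.4903, 0.0142, 0.096]
tool_rot: [-180.0, -0.0, 180.0]
wrist_force: [1.0, -0.6, 0.5]
finger_gap: 0.0001
finger_force: 0.0
time: 27.37
eef_pos: [0.4898, 0.0143, 0.0762]
tool_rot: [-180.0, -0.0, 180.0]
wrist_force: [-0.4, -0.9, -0.2]
finger_gap: -0.0
finger_force: 0.0
```

```bash
python3 -m creep '[{"slide":[0,0,2],"rot":[0,0,0]},{"slide":[0,0,4],"rot":[0,0,0]},{"slide":[0,0,6],"rot":[0,0,0]},{"slide":[0,0,6],"rot":[0,0,0]}]';python3 -m creep '[{"slide":[0,0,2],"rot":[0,0,0]},{"slide":[0,0,4],"rot":[0,0,0]},{"slide":[0,0,4],"rot":[0,0,0]}]'
```

```text
time: 27.7
eef_pos: [0.4896, 0.0143, 0.0697]
tool_rot: [-180.0, -0.0, 180.0]
wrist_force: [-0.3, 0.1, -0.2]
finger_gap: 0.0
finger_force: 0.0
time: 27.95
eef_pos: [0.4901, 0.0143, 0.0678]
tool_rot: [-180.0, 0.0, -180.0]
wrist_force: [-4.7, -0.1, 14.7]
finger_gap: 0.0003
finger_force: 6.3
```

```bash
python3 -m creep '[{"slide":[0,0,2],"rot":[0,0,0]},{"slide":[0,0,3],"rot":[0,0,0]},{"slide":[0,0,3],"rot":[0,0,0]}]';python3 -m creep '[{"slide":[0,0,-20],"rot":[0,0,0]},{"slide":[0,0,-60],"rot":[0,0,0]},{"slide":[0,0,-100],"rot":[0,0,0]},{"slide":[0,0,-140],"rot":[0,0,0]},{"slide":[0,0,-180],"rot":[0,0,0]},{"slide":[0,0,-215],"rot":[0,0,0]},{"slide":[0,0,-235],"rot":[0,0,0]},{"slide":[0,0,-235],"rot":[0,0,0]},{"slide":[0,0,-235],"rot":[0,0,0]}]'
python3 - <<'E'
from rig import *
print(read_state()['eef_pos'])
E
```

```text
time: 28.2
eef_pos: [0.4901, 0.0143, 0.0673]
tool_rot: [-180.0, 0.1, -179.9]
wrist_force: [-11.4, -0.1, 34.5]
finger_gap: -0.0005
finger_force: 15.8
time: 28.95
eef_pos: [0.4904, 0.0143, 0.2989]
tool_rot: [-180.0, 0.1, 180.0]
wrist_force: [0.5, -0.2, 0.0]
finger_gap: 0.0
finger_force: 0.0
[0.49040336 0.01432571 0.29893186]
```

Yellow pressed to 34 N, stopping hard at z 67 mm, which matches a shut tab. Now the blue lid, pushing near its left end, away from the scale bowl.

```bash
python3 -m creep '[{"slide":[-30,-24,0],"rot":[0,0,0]},{"slide":[-60,-49,0],"rot":[0,0,0]},{"slide":[-90,-73,0],"rot":[0,0,0]},{"slide":[-120,-98,0],"rot":[0,0,0]},{"slide":[-150,-122,0],"rot":[0,0,0]},{"slide":[-180,-147,0],"rot":[0,0,0]},{"slide":[-208,-169,0],"rot":[0,0,0]},{"slide":[-208,-169,0],"rot":[0,0,0]},{"slide":[-208,-169,0],"rot":[0,0,0]},{"slide":[-208,-169,0],"rot":[0,0,0]}]' && python3 -m creep '[{"slide":[0,0,25],"rot":[0,0,0]},{"slide":[0,0,50],"rot":[0,0,0]},{"slide":[0,0,75],"rot":[0,0,0]},{"slide":[0,0,100],"rot":[0,0,0]},{"slide":[0,0,120],"rot":[0,0,0]},{"slide":[0,0,135],"rot":[0,0,0]},{"slide":[0,0,147],"rot":[0,0,0]},{"slide":[0,0,147],"rot":[0,0,0]}]'
```

```text
time: 29.78
eef_pos: [0.6972, -0.1543, 0.2957]
tool_rot: [179.9, -0.3, 180.0]
wrist_force: [-0.6, -0.4, -0.1]
finger_gap: 0.0001
finger_force: 0.0
time: 30.45
eef_pos: [0.6956, -0.1533, 0.1488]
tool_rot: [179.9, -0.3, -179.9]
wrist_force: [-0.7, 0.1, 0.4]
finger_gap: 0.0003
finger_force: 0.0
```

```bash
python3 -m creep '[{"slide":[10,0,0],"rot":[0,0,0]},{"slide":[20,0,0],"rot":[0,0,0]},{"slide":[30,0,0],"rot":[0,0,0]},{"slide":[40,0,0],"rot":[0,0,0]},{"slide":[50,0,0],"rot":[0,0,0]},{"slide":[60,0,0],"rot":[0,0,0]}]'; python3 -m creep '[{"slide":[10,0,0],"rot":[0,0,0]},{"slide":[20,0,0],"rot":[0,0,0]},{"slide":[30,0,0],"rot":[0,0,0]},{"slide":[40,0,0],"rot":[0,0,0]},{"slide":[50,0,0],"rot":[0,0,0]},{"slide":[60,0,0],"rot":[0,0,0]},{"slide":[66,0,0],"rot":[0,0,0]},{"slide":[66,0,0],"rot":[0,0,0]}]';python3 -m creep '[{"slide":[0,0,-35],"rot":[0,0,0]},{"slide":[0,0,-70],"rot":[0,0,0]},{"slide":[0,0,-105],"rot":[0,0,0]},{"slide":[0,0,-130],"rot":[0,0,0]},{"slide":[0,0,-130],"rot":[0,0,0]},{"slide":[0,0,-130],"rot":[0,0,0]},{"slide":[0,0,-130],"rot":[0,0,0]},{"slide":[0,0,-130],"rot":[0,0,0]},{"slide":[0,0,-130],"rot":[0,0,0]},{"slide":[0,0,-130],"rot":[0,0,0]},{"slide":[0,0,-130],"rot":[0,0,0]}]'; python3 - <<'E'
from rig import *
import cv2
b=read_camera("scene")[130:380,30:370]
cv2.imwrite("pics/chk3.png",cv2.resize(b,None,fx=2,fy=2))
E
```

```text
time: 30.95
eef_pos: [0.6391, -0.1544, 0.1542]
tool_rot: [-179.9, 0.4, -180.0]
wrist_force: [2.0, 1.2, 2.7]
finger_gap: 0.0003
finger_force: 1.3
time: 31.62
eef_pos: [0.5702, -0.1547, 0.1512]
tool_rot: [180.0, -0.1, 180.0]
wrist_force: [-1.4, -0.7, -0.8]
finger_gap: -0.0001
finger_force: 0.0
time: 32.53
eef_pos: [0.5717, -0.1546, 0.2804]
tool_rot: [180.0, -0.1, 180.0]
wrist_force: [0.5, 0.3, -0.1]
finger_gap: 0.0
finger_force: 0.0
```

View pics/chk3.png

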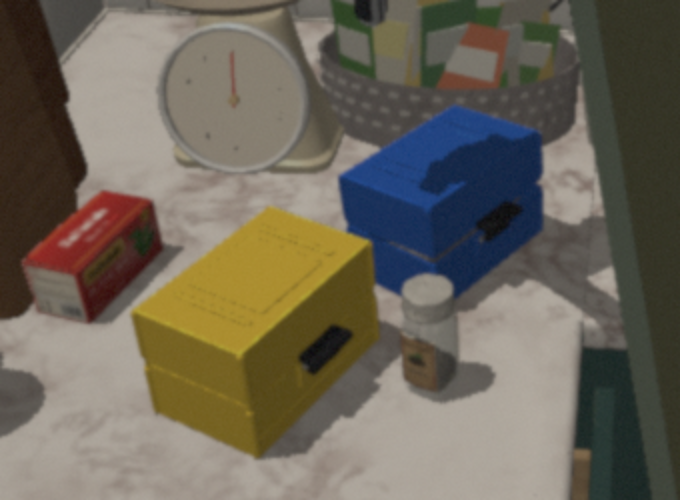

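Yellow now shows no gap at its seam, so it has snapped. Blue is down but still ajar, tab at about (498,222). Press it.

```bash
python3 -m creep '[{"slide":[30,-20,0],"rot":[0,0,0]},{"slide":[60,-40,0],"rot":[0,0,0]},{"slide":[96,-63,0],"rot":[0,0,0]},{"slide":[96,-63,0],"rot":[0,0,0]},{"slide":[96,-63,40],"rot":[0,0,0]},{"slide":[96,-63,80],"rot":[0,0,0]},{"slide":[96,-63,120],"rot":[0,0,0]},{"slide":[96,-63,155],"rot":[0,0,0]},{"slide":[96,-63,180],"rot":[0,0,0]},{"slide":[96,-63,190],"rot":[0,0,0]},{"slide":[96,-63,190],"rot":[0,0,0]}]'; python3 -m creep '[{"slide":[0,0,4],"rot":[0,0,0]},{"slide":[0,0,8],"rot":[0,0,0]},{"slide":[0,0,12],"rot":[0,0,0]},{"slide":[0,0,16],"rot":[0,0,0]},{"slide":[0,0,20],"rot":[0,0,0]},{"slide":[0,0,22],"rot":[0,0,0]},{"slide":[0,0,24],"rot":[0,0,0]},{"slide":[0,0,24],"rot":[0,0,0]}]'
```

```text
time: 33.5
eef_pos: [0.4748, -0.2169, 0.0891]
tool_rot: [179.9, -0.3, 180.0]
wrist_force: [-0.1, 0.1, -0.5]
finger_gap: -0.0
finger_force: 0.0
time: 34.17
eef_pos: [0.4761, -0.2178, 0.068]
tool_rot: [-180.0, 0.0, 180.0]
wrist_force: [-1.1, 0.5, 4.2]
finger_gap: -0.0001
finger_force: 1.8
```

```bash
python3 -m creep '[{"slide":[0,0,2],"rot":[0,0,0]},{"slide":[0,0,4],"rot":[0,0,0]},{"slide":[0,0,5],"rot":[0,0,0]},{"slide":[0,0,5],"rot":[0,0,0]}]';python3 -m creep '[{"slide":[0,0,-20],"rot":[0,0,0]},{"slide":[0,0,-60],"rot":[0,0,0]},{"slide":[0,0,-100],"rot":[0,0,0]},{"slide":[20,0,-140],"rot":[0,0,0]},{"slide":[50,0,-180],"rot":[0,0,0]},{"slide":[50,0,-215],"rot":[0,0,0]},{"slide":[50,0,-240],"rot":[0,0,0]},{"slide":[50,0,-240],"rot":[0,0,0]},{"slide":[50,0,-240],"rot":[0,0,0]},{"slide":[50,0,-240],"rot":[0,0,0]},{"slide":[50,0,-240],"rot":[0,0,0]}]'; python3 - <<'E'
from rig import *
import cv2
b=read_camera("scene")[130:380,30:370]
cv2.imwrite("pics/chk4.png",cv2.resize(b,None,fx=2.3,fy=2.3))
E
```

```text
time: 34.5
eef_pos: [0.4762, -0.2179, 0.0672]
tool_rot: [-179.9, 0.1, -180.0]
wrist_force: [-10.6, 4.0, 34.6]
finger_gap: -0.0001
finger_force: 17.6
time: 35.42
eef_pos: [0.4254, -0.2173, 0.3007]
tool_rot: [179.9, -0.2, -180.0]
wrist_force: [-0.8, 0.6, -0.1]
finger_gap: -0.0001
finger_force: 0.0
```

View pics/chk4.png

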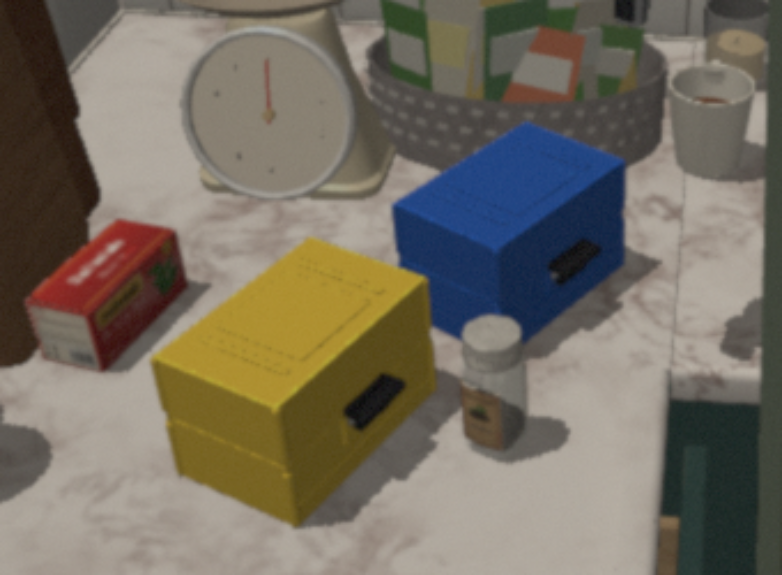

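Both cases are flush shut, tabs at about (375,400) and (575,260), and the white jar and mug stand where they were. Handing in.

```bash
python3 -c "
from rig import close_job
print(close_job())"
```

```text
the job is handed in; nothing more can be done
None
```

I handed the job in at about 35 s: all four jars stand upright in their own pockets of the right cases, both lids look snapped flush in the last picture, and the white-capped jar and the mug are where they stood; no verdict came back.

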